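# Laundry caddy: shut one flip cap, flick another open

### The job

The softener in the round bottle is finished with and its flip cap was left standing open: press that cap fully shut, right down on its seat. Flick the flip cap of the square-sided stain-remover bottle all the way open, ready for the next load, and leave the waisted bottle's cap shut. All three bottles must stay seated upright in their caddy, and the tub, cup and brush beside it are not to be disturbed.

Things in the scene. Friction and masses are not known exactly. Their poses are not given: they have to be found in the camera images.
- caddy: pale blue plastic caddy, fixed, 78 (x) x 226 (y) x 78 mm high, walls 4 mm, open above: three square cells 70 x 70 mm in a row along its y, 74 mm centre to centre. Origin under its centre, on the counter; z up. Three bottles stand loose in the cells (2 to 3 mm play each side), in any order, their axes parallel to the caddy's within 0.1 rad.
- round_bottle: loose white cylindrical bottle, about 0.5 kg, 66 mm across, shoulder sloping in from 118 to 139 mm up. Origin at the centre of its underside (4 mm above the counter), z up. Grey cap: skirt 30 mm across up to 158 mm, then a flip lid hinged at +x, thumb tab at -x. Lid: disc 36 mm across, 10 mm thick; shut it spans x -18 to +18, z 158.5 to 168.5 mm; tab 14 wide, 4 thick, 7 mm proud.
- square_bottle: loose white square-sided bottle, about 0.5 kg, 64 x 64 mm up to 122 mm, a 46 mm square step up to 132 mm. Origin at the centre of its underside, z up. Same cap (skirt 30 mm across, seat 158 mm, hinge at +x, tab at -x) but a square lid, 36 x 36 x 10 mm: flat sides 36 mm apart along y, z 158.5 to 168.5 mm when shut, 3 mm proud of the skirt each side.
- waisted_bottle: loose white bottle, about 0.5 kg, round, 66 mm across below, drawn in to a 46 mm waist at 96 mm and out to 60 mm at 122 mm. Origin at the centre of its underside, z up. Same cap as the round bottle's, shut; it stays shut.
- round_hinge (a point): point on the hinge line of the round bottle's lid: 19 mm along +x from the bottle's axis, 158 mm above its origin; axes as the bottle's. The hinge line runs along its y.
- square_hinge (a point): the same point on the square bottle's hinge line; axes as the bottle's.
- waisted_hinge (a point): the same point on the waisted bottle's hinge line; axes as the bottle's.
- round_tab (a point): tip of the thumb tab of the round bottle's lid, moving with the lid: 44 mm from the hinge line.
- square_tab (a point): tip of the thumb tab of the square bottle's lid, moving with the lid: 44 mm from the hinge line.
- round_lid (a joint): opening of the round bottle's lid, rad: 0 shut (level on its seat), 1.57 standing up, 2.1 fully open (end stop), leaning back to the bottle's +x. A stiff plastic hinge: turning it takes about 0.045 N m either way (1 N at the tab), and it stays wherever it is left. Starts open, 1.5 to 2.1.
- square_lid (a joint): opening of the square bottle's lid, same meaning and same stiff hinge. Starts shut (0).
- waisted_lid (a joint): opening of the waisted bottle's lid, same meaning and same stiff hinge. Starts shut (0).
- powder_tub: bystander: white screw-top jar, 96 mm across, 115 mm high, loose, beside one end of the caddy. Origin at the centre of its underside.
- dosing_cup: bystander: clear plastic dosing cup, 68 mm across, 58 mm high, loose and light, beside the other end of the caddy. Origin at the centre of its underside.
- scrub_brush: bystander: wooden scrubbing brush, 160 x 56 x 42 mm, standing loose on its bristles on the counter on the +x side of the caddy. Origin at the middle of its underside.

How it is judged:
By the outcome, as a careful person would: the job done as asked, in the order asked, and still so for the second after the job is handed in, with the robot touching nothing.
It also fails if it takes over 45 s, if anything falls off the work surface, if the arm or the gripper's body presses on something with over 40 N, if the wrist force passes 120 N, or if a joint passes its speed limit or range.

### The arm

A 6-joint arm with a two-finger parallel gripper is mounted at the origin on the work surface. World frame = base frame: x ahead of the robot, y to its left, z up, the work surface at z = 0. Lengths are in m, angles in rad, forces in N, time in s.
With the tool pointing down it reaches from about 0.375 to 0.9 m from the base axis. Payload 3.1 kg.
Tool frame: the origin (TCP) lies between the finger pads; the fingertips stand 17 mm ahead of it and the grasp point (between the pads) lies 2 mm behind it; z points along the fingers, y is the line along which they close (so a half turn about z gives the same grasp; the last joint's range is limited). The gripper opens to 87 mm and grips with 3 to 60 N. Pads are 19 mm wide; open, the fingers measure 117 mm over their backs; the gripper's body (75 mm by 190 mm) begins 51 mm behind the grasp point.
Start: joints at [-1.395, 0.527, 1.433, -0, 1.181, -0.178], TCP at [0.217, -0.586, 0.209] pointing down, gripper open.
Joint ranges: [-3.08, 3.08], [-0.75, 2.2], [0.22, 2.44], [-1.43, 4.57], [0, 2.65], [-2.85, 2.85]. Speed limits (rad/s): [2.79, 2.79, 3.14, 3.14, 3.14, 3.14].

### API

Orientations are given as a unit quaternion [w, x, y, z].
In Python, from bench import bot gives the robot as it stands. The module is installed in compiled form; this text tells all that it offers. Calls block until the motion is done:
- bot.reach(position, orientation): joint-space move of the TCP to a pose.
- bot.movel(position, rotation=None, max_speed=0.15): straight line of the TCP; rotation=None keeps the orientation; max_speed is the mean speed in m/s.
- bot.move_j(angles): joint-space move.
- bot.gripper_to(opening, squeeze=None): finger opening in m; squeeze is the grip in N (None keeps the last); returns when the fingers have stopped.
- bot.wait(seconds).
- bot.inverse_kinematics(position, orientation): joint angles nearest the present ones, or None.
- bot.state(): the state.
- bot.grab_frame(name): name is "scene" or "top"; returns the picture (400x640x3 uint8, red, green, blue); there is no depth.
- bot.calibration(name): a dict with "camera_matrix" (3x3 intrinsics, pixels), "distortion" ([k1, k2, p1, p2, k3] as OpenCV has them; the pictures are not rectified), "eye" and "orientation" of the camera in the world. Camera axes: x right, y down, z forward; pixel columns grow to the right and rows downward; lengths in m; the calibration is good to about 2 mm. A picture is of the moment at which its call begins. calibration takes no time and is no camera call.
A pose or a line that the arm cannot do raises bot.IKError and nothing moves.
- bot.sign_off(): hands the job in; it is judged then, once.
The state is a dict: "clock": time; "joints": joint angles; "qvel": joint speeds; "joint_efforts": joint torques, N m; "ee_pos": TCP position; "eef_rot": TCP orientation; "contact_force": force on the tool from outside, world axes, zero at the start; "ft_torque": the same for the moment, N m; "gripper_width": finger opening in m; "gripper_force": force on a finger pad.
Only numpy, scipy, OpenCV 4.12 (cv2) and the standard library are available. Lean on these libraries where they do the work, as an engineer would, in place of code of your own. Each camera call takes 0.05 s, during which the arm holds its last target. There are 200 camera calls.

## Working session

There is one attempt and no reset: what is moved stays moved. The work goes in short steps, each a Python script; the robot and the scene stay as the last script left them, time stands still between calls to the robot, and variables do not carry over. Pictures are saved under pics/ and viewed, at most 10 in all, crops included, and the job is handed in when it is done.

```bash
mkdir -p pics
python3 - <<'E'
from bench import bot
import cv2,numpy as np
for n in("scene","top"):
    f=bot.grab_frame(n); cv2.imwrite(f"pics/{n}0.png",f[:,:,::-1])
    c=bot.calibration(n); print(n,{k:np.round(v,4).tolist() for k,v in c.items()})
s=bot.state();print(s["clock"],s["eef_rot"],s["ee_pos"])
E
```

```text
scene {'camera_matrix': [[451.0916, 0.0, 323.2981], [0.0, 451.0916, 196.6446], [0.0, 0.0, 1.0]], 'distortion': [-0.1291, 0.0, 0.0, 0.0, 0.0], 'eye': [1.4138, -0.0719, 0.8064], 'orientation': [-0.3255, 0.6814, 0.5943, -0.2767]}
top {'camera_matrix': [[387.0947, 0.0, 319.3924], [0.0, 387.0947, 201.4627], [0.0, 0.0, 1.0]], 'distortion': [0.0297, 0.0, 0.0, 0.0, 0.0], 'eye': [0.5105, 0.0592, 1.1385], 'orientation': [-0.028, 0.7089, -0.7034, 0.0445]}
0.1 [-9.76080159e-04  9.84390926e-01  1.75993048e-01  8.94804397e-07] [ 0.2164538  -0.58559234  0.20796059]
```

View pics/scene0.png

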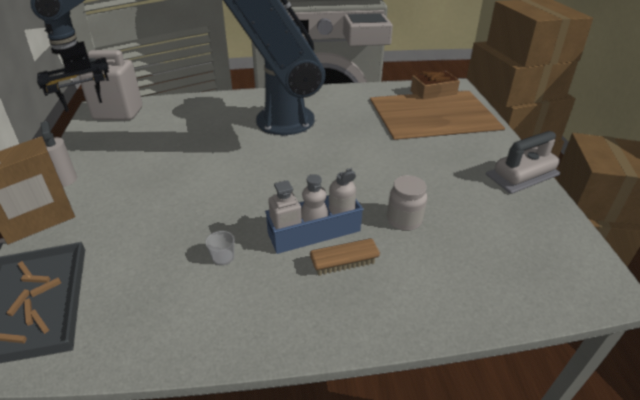

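View pics/top0.png

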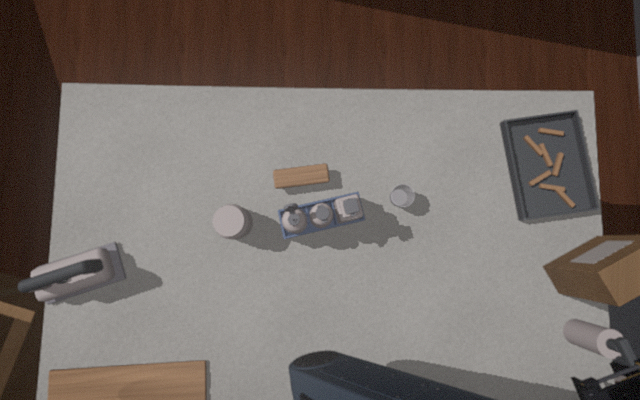

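The top view shows the caddy at about (320,213), with the round bottle at (292,218) and its lid open, the waisted bottle at (321,212) and the square one at (348,206). The tub is at (232,221), the cup at (402,196) and the brush at (301,176). Image-up is +x and image-left is +y. Next I'll look at crops and measure.

```bash
cat > h.py <<'E'
import cv2,numpy as np
from scipy.spatial.transform import Rotation as R
from bench import bot
def cam(n):
    c=bot.calibration(n);q=np.array(c["orientation"])
    return np.array(c["camera_matrix"]),np.array(c["distortion"]),np.array(c["eye"]),R.from_quat(q[[1,2,3,0]]).as_matrix()
def ray(n,px):
    K,d,e,M=cam(n);p=cv2.undistortPoints(np.array(px,float).reshape(-1,1,2),K,d).reshape(-1,2)
    return e,np.c_[p,np.ones(len(p))]@M.T
def plane(n,px,z):
    e,v=ray(n,px);return e+v*((z-e[2])/v[:,2])[:,None]
def tri(p,q):   # scene px, top px -> midpoint, gap
    (a,u),(b,v)=ray("scene",[p]),ray("top",[q]);u=u[0];v=v[0]
    s=np.linalg.lstsq(np.c_[u,-v],b-a,rcond=None)[0]
    A=a+s[0]*u;B=b+s[1]*v;return (A+B)/2,np.linalg.norm(A-B)
def proj(n,P):
    K,d,e,M=cam(n);P=(np.atleast_2d(P)-e)@M
    return cv2.projectPoints(P,np.zeros(3),np.zeros(3),K,d)[0].reshape(-1,2)
E
python3 - <<'E'
from h import *
t=cv2.imread("pics/top0.png");s=cv2.imread("pics/scene0.png")
cv2.imwrite("pics/tc.png",cv2.convertScaleAbs(cv2.resize(t[180:250,265:375],None,fx=7,fy=7,interpolation=2),alpha=1.3))
cv2.imwrite("pics/sc.png",cv2.convertScaleAbs(cv2.resize(s[160:255,255:375],None,fx=6,fy=6,interpolation=2),alpha=1.5))
for n,im in(("top",t),("scene",s)):
    h=cv2.cvtColor(im,cv2.COLOR_BGR2HSV);m=cv2.inRange(h,(100,70,60),(125,255,255))
    x0=255;m[:, :x0]=0;m[:,380:]=0;m[:160]=0;m[260:]=0
    p=np.argwhere(m)[:,::-1].astype(np.float32);r=cv2.minAreaRect(p);b=cv2.boxPoints(r)
    print(n,len(p),np.round(b,1).tolist())
    if n=="top":
        w=plane(n,b,.078);print(np.round(w,4),np.linalg.norm(w-np.roll(w,1,0),axis=1),w.mean(0))
for nm,px,z in(("tub",(232,221),.115),("cup",(402,196),.058),("brush",(301,176),.042)):print(nm,plane("top",[px],z))
E
```

```text
top 12 [[276.70001220703125, 212.5], [342.70001220703125, 170.5], [357.0, 193.0], [291.0, 235.0]]
[[ 0.5884  0.1516  0.078 ]
 [ 0.707  -0.0295  0.078 ]
 [ 0.6443 -0.0692  0.078 ]
 [ 0.5272  0.1115  0.078 ]] [0.07311402 0.21639873 0.07424729 0.21529414] [0.61670997 0.04109564 0.078     ]
scene 2051 [[263.70001220703125, 211.8000030517578], [356.8999938964844, 188.5], [367.20001220703125, 229.6999969482422], [274.0, 253.0]]
tub [[0.56232015 0.26486269 0.115     ]]
cup [[ 0.63942512 -0.19878054  0.058     ]]
brush [[0.69632667 0.08705576 0.042     ]]
```

View pics/tc.png

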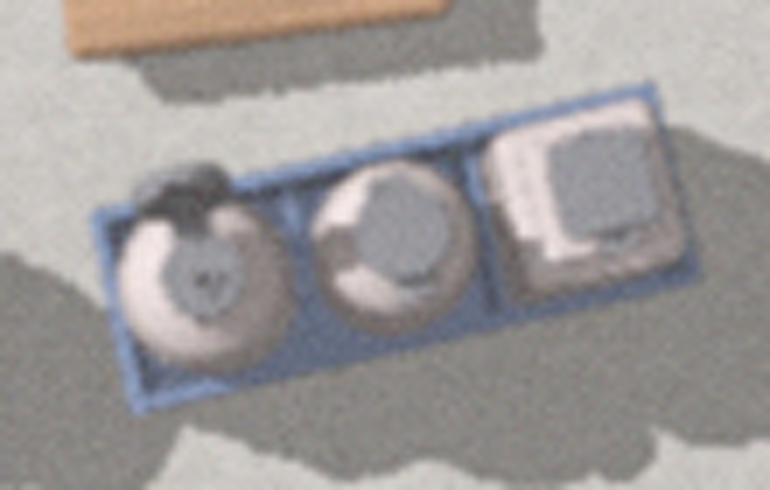

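View pics/sc.png

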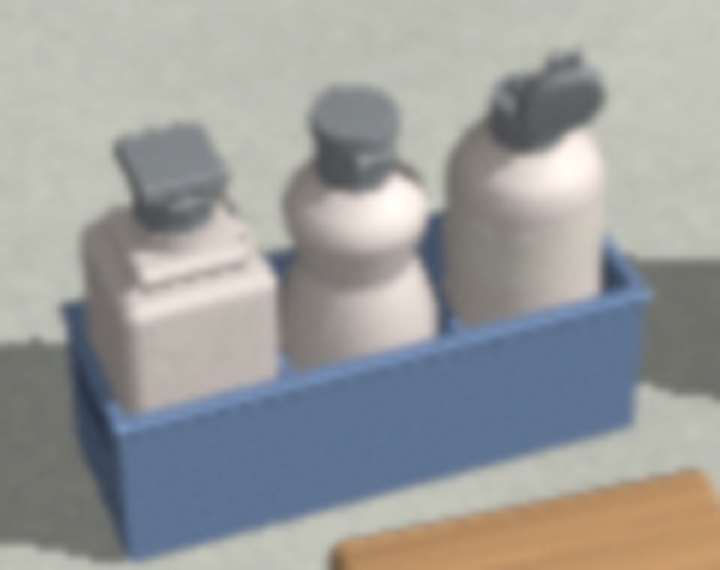

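The top crop shows the caddy rim corners at crop px (95,215), (135,408), (700,272) and (655,88). The round seat is at (205,275) with the open lid behind it on +x, the waisted lid is at (402,230) and the square lid at (603,182). The scene crop shows the round lid's tab tip at (565,58).

Run:
```python
from h import *
T=lambda a:np.array(a,float)/7+[265,180]-.43
S=lambda a:np.array(a,float)/6+[255,160]-.42
c=plane("top",T([(95,215),(135,408),(700,272),(655,88)]),.078)
L=np.linalg.norm(c-np.roll(c,-1,0),axis=1);print("caddy",c.mean(0),"sides",L)
d=(c[0]-c[3])+(c[1]-c[2]);yaw=np.arctan2(-d[0],d[1]);print("yaw",yaw)
ex=np.array([np.cos(yaw),np.sin(yaw),0]);ey=np.array([-ex[1],ex[0],0]);C=c.mean(0)
loc=lambda p:np.round([(p-C)@ex*1e3,(p-C)@ey*1e3,p[2]*1e3],1)
im=cv2.imread("pics/top0.png");hs=cv2.cvtColor(cv2.bilateralFilter(im,5,30,3),cv2.COLOR_BGR2HSV)
for nm,t,z in(("sq",(603,182),.1725),("wa",(402,230),.1725),("roseat",(205,275),.162)):
    p=plane("top",[T(t)],z)[0];print(nm,p,loc(p))
lid=plane("top",T([(548,150),(562,238),(658,215),(640,127)]),.1725)
print("sqlid sides",np.linalg.norm(lid-np.roll(lid,-1,0),axis=1),"yaws",[np.arctan2(*(lid[i]-lid[j])[[1,0]]) for i,j in((0,1),(3,2))],[np.arctan2(*((lid[i]-lid[j])*[-1,1,1])[[0,1]]) for i,j in((0,3),(1,2))])
print("sq lid tri",*tri(S((174,160)),T((603,182))),"waist tri",*tri(S((355,110)),T((402,230))))
# round lid: scene ray cut with mid-plane of bottle
ro=plane("top",[T((205,275))],.162)[0]
for nm,cm,px in(("tab scene","scene",S((565,55))),("lidcentre scene","scene",S((568,97))),("top far edge","top",T((190,163)))):
    e,v=ray(cm,[px]);v=v[0]
    if cm=="scene": q=e+v*((ro-e)@ey/(v@ey))
    else: q=e+v*((.2-e[2])/v[2])
    q=np.array(q);print(nm,np.round([(q-ro)@ex*1e3-19,(q-ro)@ey*1e3,q[2]*1e3-162],1))
```

```text
caddy [0.58362821 0.02906358 0.078     ] sides [0.07697113 0.22727762 0.07472162 0.2261287 ]
yaw 0.23794042701192378
sq [ 0.60038344 -0.04183452  0.1725    ] [ -0.4 -72.8 172.5]
wa [0.58252195 0.0301974  0.1725    ] [ -0.8   1.4 172.5]
roseat [0.56647896 0.10075611 0.162     ] [  0.2  73.7 162. ]
sqlid sides [0.03201382 0.03550566 0.03231355 0.0342259 ] yaws [np.float64(0.15762624682818038), np.float64(0.19817881641397303)] [np.float64(0.25437677300070394), np.float64(0.24315483700364474)]
sq lid tri [ 0.60054321 -0.04186068  0.17093187] 0.0002758828185134772 waist tri [0.58237828 0.03009667 0.1741536 ] 0.0003034737802977877
tab scene [13.4  0.  42.4]
lidcentre scene [18.   0.  25.8]
top far edge [17.7 -4.7 38. ]
```

The measurements agree: cells 74 mm apart, sides as given, and triangulation gaps under 1 mm. The round lid stands at about 1.88 rad. Closing it now.

```bash
cat >> h.py <<'E'
HW=.010
class Bottle:
    def __init__(s,axis,yaw):
        s.yaw=yaw;s.ex=np.array([np.cos(yaw),np.sin(yaw),0]);s.ey=np.array([-s.ex[1],s.ex[0],0])
        s.h=np.array([axis[0],axis[1],.162])+.019*s.ex
        s.q=[0,np.cos(yaw/2),np.sin(yaw/2),0]
    def P(s,x,z,y=0): return s.h+x*s.ex+y*s.ey+np.array([0,0,z])   # hinge-relative
rd=Bottle((.5665,.1008),.235); sq=Bottle((.6004,-.0418),.225)
F=lambda:np.array(bot.state()["contact_force"])
E
python3 - <<'E'
from h import *
corner=lambda x,z:rd.P(x+HW,z+.017)
p=np.array(bot.state()["ee_pos"]);bot.gripper_to(0.0)
bot.movel(p+[0,0,.09],max_speed=.2)
bot.reach(corner(.045,.09),rd.q); print(bot.state()["clock"],F())
f0=F()
bot.movel(corner(.045,.022),max_speed=.12)
bot.movel(corner(.028,.022),max_speed=.08)
r=.028
for th in np.arange(1.5,-.01,-.15):
    bot.movel(corner(-r*np.cos(th)+.0105*np.sin(th),r*np.sin(th)+.0105*np.cos(th)),max_speed=.06)
    print(round(th,2),np.round(F()-f0,1))
z=.0105
while abs((F()-f0)[2])<14 and z>.003:
    z-=.0007;bot.movel(corner(-r,z),max_speed=.03)
print("z",z,bot.state()["ee_pos"],F()-f0,bot.state()["clock"]);bot.wait(.2)
bot.movel(corner(-r,.07),max_speed=.12)
print(bot.state()["clock"],bot.state()["joints"])
for n in("scene",):
    f=bot.grab_frame(n)[:,:,::-1];cv2.imwrite("pics/s1.png",cv2.convertScaleAbs(cv2.resize(f[140:235,255:375],None,fx=6,fy=6,interpolation=2),alpha=1.5))
E
```

```text
5.1 [0.4265078  0.68843333 0.63913802]
1.5 [-0.7 -1.5 -0.8]
1.35 [-0.4 -0.5 -1. ]
1.2 [-0.4 -0.9 -0.8]
1.05 [-0.5 -0.  -1.7]
0.9 [-2.  -0.8 -0.9]
0.75 [-0.2 -0.9 -0.4]
0.6 [-1.  -0.9  0. ]
0.45 [-0.8 -0.6 -0.3]
0.3 [-0.5 -1.2 -0.7]
0.15 [-0.1 -1.1 -0.7]
0.0 [-1.1 -1.2 -1.2]
z 0.002800000000000002 [0.5674144  0.10102276 0.18171386] [ 0.00766575 -0.79173727 -0.99374851] 11.9167
12.825 [-1.76279685e-02  4.17563351e-01  1.51099168e+00 -1.86487013e-05
  1.21423406e+00  1.31817467e+00]
```

View pics/s1.png

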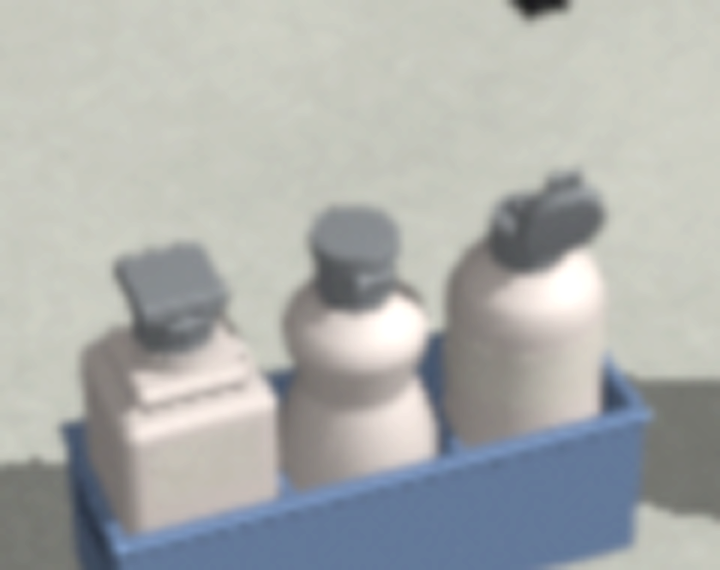

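The crop shows nothing moved: the round lid is still open, with its tab at (565,175), and no forces were felt. I'll check whether the fingers actually closed.

Run:
```python
from h import *
s=bot.state();print(s["gripper_width"],s["gripper_force"],s["ee_pos"],s["eef_rot"],s["clock"],F())
K=proj("scene",[np.array(s["ee_pos"])-[0,0,.017],rd.P(-.019,0),rd.P(.0134,.042)]);print(K)
f=bot.grab_frame("scene")[:,:,::-1];cv2.imwrite("pics/s2.png",cv2.resize(f[80:240,230:430],None,fx=4,fy=3.7*4/3.7,interpolation=2)[:600])
```

```text
0.00019345759795018856 0.0 [0.56665367 0.10100935 0.24804742] [-1.15104288e-04  9.93102882e-01  1.17241484e-01 -1.04286127e-03] 12.875 [-0.03248869 -0.57625059 -0.12910075]
[[343.58691252 151.62904307]
 [342.3984531  175.7304335 ]
 [348.72277418 168.92046608]]
```

View pics/s2.png

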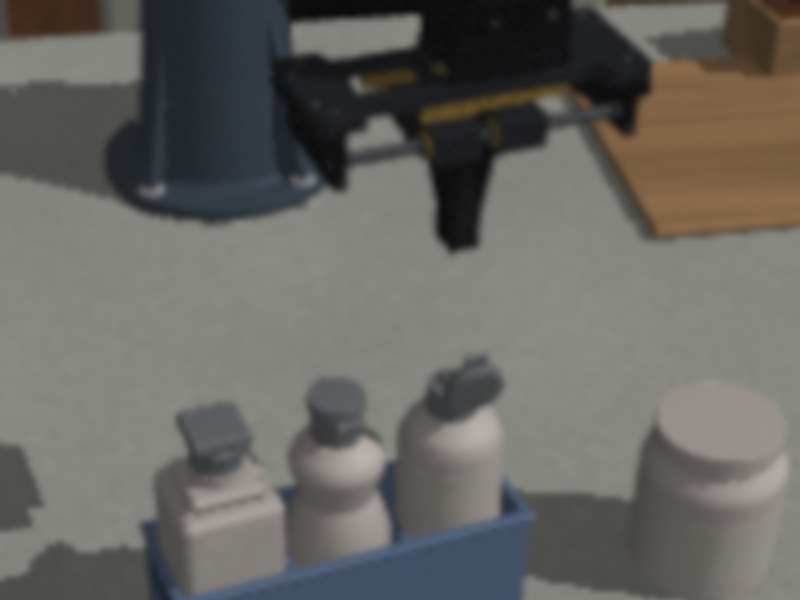

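The fingers are closed, but their tip shows at scene px (344.5,141.7), not the expected (343.6,151.6). That is about 24 mm high or far, so I'll pin it down using the start picture and the top view.

Run:
```python
from h import *
e=np.array(bot.state()["ee_pos"])
for dz in(-.017,-.007,.003,.008):print(dz,proj("scene",[e+[0,0,dz]]))
for dx in(.01,.02,.03,.04):print("back",dx,proj("scene",[e+[-dx,0,-.017]]))
a=.352
y=np.array([np.sin(a),-np.cos(a),0]);p=np.array([.2165,-.5856,.208-.017])
print("start tips",proj("scene",[p+.05*y,p-.05*y]))
t=bot.grab_frame("top")[:,:,::-1]
print("top tip exp",proj("top",[e-[0,0,.017]]), "body",proj("top",[e+[0,0,.06]]))
s=cv2.imread("pics/scene0.png")
A=cv2.convertScaleAbs(cv2.resize(s[50:120,20:130],(770,300),interpolation=2),alpha=1.5)
B=cv2.convertScaleAbs(cv2.resize(t[150:290,220:440],(770,300),interpolation=2),alpha=1.5)
cv2.imwrite("pics/c3.png",np.vstack([A,B]))
```

```text
-0.017 [[343.58183178 151.68735034]]
-0.007 [[343.74598112 148.02959985]]
0.003 [[343.91173656 144.32888462]]
0.008 [[343.99522055 142.4622408 ]]
back 0.01 [[342.82233962 149.29623967]]
back 0.02 [[342.07395512 146.94096024]]
back 0.03 [[341.33645351 144.62076746]]
back 0.04 [[340.60961553 142.33493564]]
start tips [[ 69.49657678 119.124832  ]
 [104.19025624 110.41532684]]
top tip exp [[292.51907206 217.09855707]] body [[290.89432579 214.87035503]]
```

View pics/c3.png

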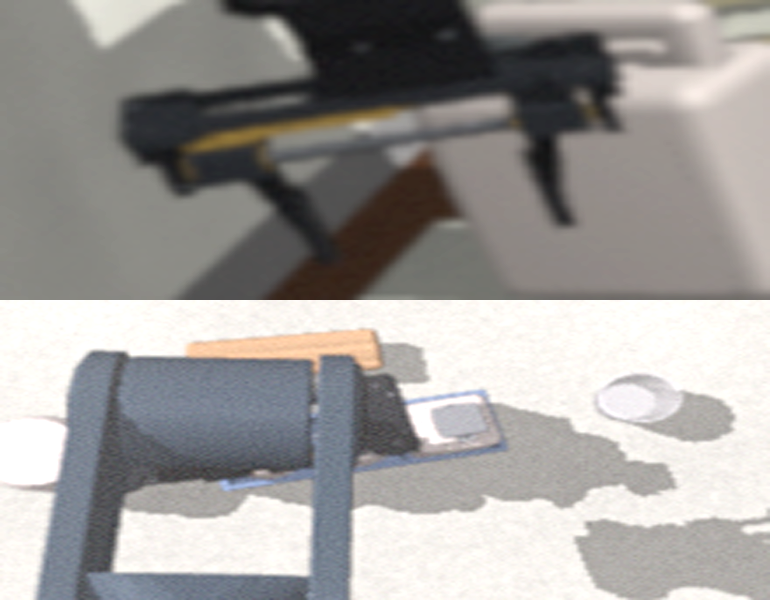

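At the start too, the tips sat about 9 px above the model, and the columns match a pure height shift. So the real fingertips are about 25 mm higher than the nominal TCP implies. I'll repeat with that correction, under a force guard, and the press will confirm the height.

```bash
echo 'DZ=-.025' >> h.py
python3 - <<'E'
from h import *
corner=lambda x,z:rd.P(x+HW,z+.017+DZ)
f0=F()
bot.movel(corner(-.028,.095),max_speed=.2)
bot.movel(corner(.045,.095),max_speed=.2)
bot.movel(corner(.045,.024),max_speed=.15)
r=.028
ok=True
for th in [1.7,1.5,1.3,1.1,.9,.7,.5,.3,.15,0]:
    bot.movel(corner(-r*np.cos(th)+.0105*np.sin(th),r*np.sin(th)+.0105*np.cos(th)),max_speed=.07)
    f=F()-f0;print(th,np.round(f,1))
    if np.linalg.norm(f)>12: ok=False;print("stop");break
z=.0105
while ok and abs((F()-f0)[2])<14 and z>-.006:
    z-=.0007;bot.movel(corner(-r,z),max_speed=.03);print(round(z,4),round((F()-f0)[2],1),end=' ')
print("z",z,bot.state()["ee_pos"],bot.state()["clock"]);bot.wait(.2)
if ok: bot.movel(corner(-r,.06),max_speed=.15)
f=bot.grab_frame("scene")[:,:,::-1];cv2.imwrite("pics/s3.png",cv2.convertScaleAbs(cv2.resize(f[140:235,255:375],None,fx=6,fy=6,interpolation=2),alpha=1.5))
E
```

```text
1.7 [1.2 1.  3. ]
1.5 [1.9 0.8 4.3]
1.3 [ 2.1 -0.3  6.4]
1.1 [0.  0.1 1.5]
0.9 [ 0.8  0.8 -0.1]
0.7 [ 1.8 -0.5  0.9]
0.5 [ 0.1 -0.1  1.1]
0.3 [-0.1 -0.5  0.9]
0.15 [-0.7  0.5  0.1]
0 [-0.2 -0.2  0.4]
0.0098 0.1 0.0091 1.2 0.0084 2.4 0.0077 2.2 0.007 0.9 0.0063 1.0 0.0056 0.3 0.0049 3.1 0.0042 7.3 0.0035 9.9 0.0028 13.4 0.0021 16.6 z 0.002100000000000002 [0.56889573 0.10102187 0.15911647] 20.2083
```

View pics/s3.png

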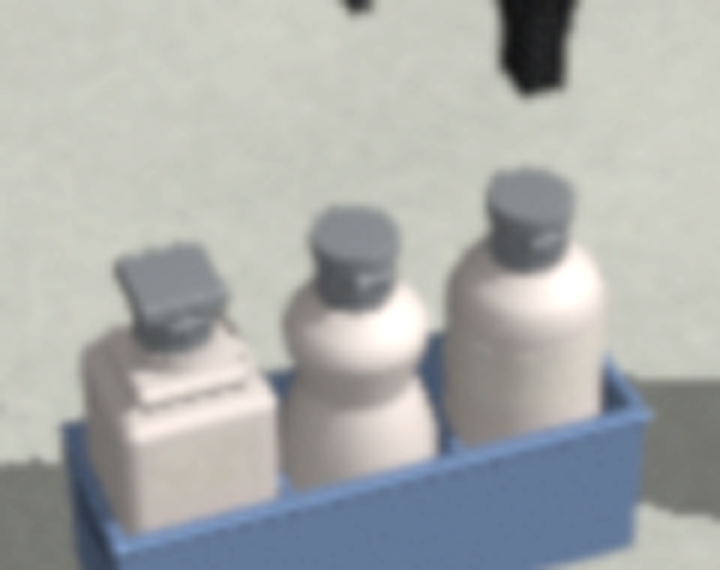

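The crop shows the round lid shut at (530,195), level like the waisted one at (355,235). Firm contact came about 5 mm lower than the correction predicted, which makes the tip offset DZ about -30 mm. Next is the square lid: grip its flat sides and swing it open about its hinge.

```bash
echo 'DZ=-.030' >> h.py
python3 - <<'E'
from h import *
e=np.array(bot.state()["ee_pos"]);print("tip exp",proj("scene",[e-[0,0,.017+DZ]]),"seen ~344.2,155")
G=lambda x,z:sq.P(x,z-.002+.003+DZ)      # grasp point 3 mm above the lid's middle
r,h=.027,.0055
pos=lambda th:G(-r*np.cos(th)+h*np.sin(th),r*np.sin(th)+h*np.cos(th))
f0=F()
bot.movel(e+[0,0,.04],max_speed=.2)
bot.reach(pos(0)+[0,0,.075],sq.q)
bot.gripper_to(.054)
bot.movel(pos(0),max_speed=.12);print("down",np.round(F()-f0,1),bot.state()["clock"])
bot.gripper_to(.03,8);s=bot.state();print("grip",s["gripper_width"],s["gripper_force"],np.round(F()-f0,1))
if .03<s["gripper_width"]<.041:
    for th in np.arange(.2,1.61,.2):
        bot.movel(pos(th),max_speed=.06);print(round(th,1),np.round(F()-f0,1),round(bot.state()["gripper_width"],4))
print(bot.state()["clock"])
f=bot.grab_frame("scene")[:,:,::-1];cv2.imwrite("pics/s4.png",cv2.convertScaleAbs(cv2.resize(f[140:235,255:375],None,fx=6,fy=6,interpolation=2),alpha=1.5))
E
```

```text
tip exp [[343.49613417 153.53718686]] seen ~344.2,155
down [-0.3  0.9 -0.3] 23.875
grip 0.03572070311508164 7.943177819252014 [-1.3  0.5  2.5]
0.2 [-0.5  1.8 -0. ] 0.0359
0.4 [-1.4 -0.4 -3.8] 0.036
0.6 [-1.8  0.2 -5.3] 0.0363
0.8 [-1.9 -0.1 -3.5] 0.0356
1.0 [-1.2  0.3 -3.5] 0.0359
1.2 [-5.4 -0.8  1.1] 0.0356
1.4 [-6.7  0.1  2.7] 0.0358
1.6 [-5.9  0.   2. ] 0.0357
26.35
```

View pics/s4.png

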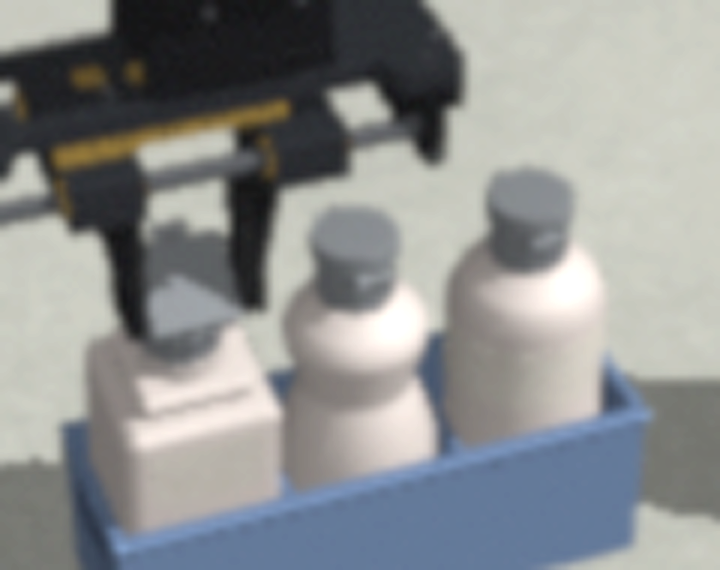

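The crop shows the square lid swung well up, standing at about (185,265) between the fingers. The other two are shut. I'll continue the swing, release, then push the lid to its stop from the -x side.

Run:
```python
from h import *
G=lambda x,z:sq.P(x,z-.002+.003+DZ)
r,h=.027,.0055
pos=lambda th:G(-r*np.cos(th)+h*np.sin(th),r*np.sin(th)+h*np.cos(th))
for th in(1.8,2.0):
    bot.movel(pos(th),max_speed=.06);f=F();print(th,np.round(f,1))
bot.gripper_to(.054)
e=np.array(bot.state()["ee_pos"]);bot.movel(e+[0,0,.06],max_speed=.2)
c=lambda x,z:sq.P(x-HW,z+.017+DZ)
bot.movel([*c(-.045,0)[:2],e[2]+.06],max_speed=.2)
bot.gripper_to(0)
bot.movel(c(-.045,.028),max_speed=.2);bot.wait(.1);f0=F();print("clock",bot.state()["clock"])
bot.movel(c(-.005,.028),max_speed=.15)
x=-.005
while (F()-f0)@sq.ex>-5 and x<.026:
    x+=.0015;bot.movel(c(x,.028),max_speed=.06);print(round(x,4),round((F()-f0)@sq.ex,1),end=' ')
bot.wait(.2);print("hold",(F()-f0)@sq.ex)
bot.movel(c(-.03,.028),max_speed=.15);bot.movel(c(-.06,.10),max_speed=.2)
print(bot.state()["clock"])
f=bot.grab_frame("scene")[:,:,::-1];t=bot.grab_frame("top")[:,:,::-1]
cv2.imwrite("pics/f_scene.png",f);cv2.imwrite("pics/f_top.png",t)
A=cv2.resize(f[155:235,250:380],(780,300),interpolation=2)
A=cv2.resize(f[155:250,255:380],(395,300),interpolation=2);B=cv2.resize(t[170:245,270:370],(400,300),interpolation=2)
cv2.imwrite("pics/s5.png",cv2.convertScaleAbs(cv2.resize(np.hstack([A,B]),None,fx=1,fy=1),alpha=1.5))
```

```text
1.8 [-4.4 -0.4  2.8]
2.0 [-5.7 -0.4  4.7]
clock 30.0583
-0.0035 -1.7 -0.002 -0.2 -0.0005 -1.6 0.001 -1.2 0.0025 -1.3 0.004 -0.8 0.0055 -1.3 0.007 -0.4 0.0085 0.1 0.01 -1.0 0.0115 -1.1 0.013 -1.2 0.0145 -1.6 0.016 -1.5 0.0175 -1.7 0.019 -2.0 0.0205 -1.3 0.022 -1.7 0.0235 -1.4 0.025 -1.7 0.0265 -1.4 hold -0.6052401610055237
36.9917
```

View pics/s5.png

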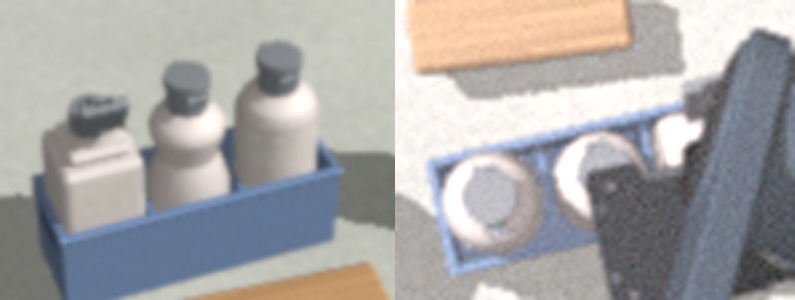

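The scene crop shows the square lid leaning far back at (98,112), with the round and waisted lids shut. I've used my picture allowance, so I'll check its angle numerically from the saved frame.

Run:
```python
from h import *
im=cv2.imread("pics/f_scene.png");g=cv2.cvtColor(cv2.GaussianBlur(im,(0,0),.7),cv2.COLOR_BGR2GRAY)
m=(g<88).astype(np.uint8);m[:, :268]=0;m[:,302:]=0;m[:176]=0;m[212:]=0
n,l,st,c=cv2.connectedComponentsWithStats(m);i=1+np.argmax(st[1:,4]);print("dark blob x,y,w,h",st[i],c[i])
for r in g[180:204,272:300]:print(' '.join(f"{v:3d}" for v in r))
for th in(1.7,1.8,1.9,2.0,2.1):
    f=lambda l,y,h:sq.P(-l*np.cos(th)+h*np.sin(th),l*np.sin(th)+h*np.cos(th),y)
    print(th,"tab",proj("scene",[f(.044,0,.0055)]).round(1),"outer far corners",proj("scene",[f(.037,.018,.0105),f(.037,-.018,.0105)]).round(1).tolist(),"outer near",proj("scene",[f(.001,.018,.0105),f(.001,-.018,.0105)]).round(1).tolist())
```

```text
dark blob x,y,w,h [268 186  27  26 272] [279.45220588 196.90441176]
132 132 133 133 133 131 130 129 129 130 130 131 131 132 131 131 131 131 131 131 131 130 131 132 132 132 131 130
133 133 133 133 132 130 129 129 129 130 131 131 131 132 132 131 131 131 131 131 130 130 131 132 132 131 131 130
133 133 133 133 132 131 130 130 130 131 132 132 132 132 132 132 132 132 131 131 131 131 130 131 131 131 131 131
132 132 131 131 131 131 131 130 129 128 128 128 129 130 130 131 131 131 131 130 130 130 130 129 129 130 131 131
131 131 130 131 131 130 128 126 122 118 116 116 118 120 122 124 125 124 124 126 126 126 125 126 128 130 131 131
131 130 130 131 130 127 121 114 107 101  97  96 100 103 108 110 110 109 111 115 116 115 117 122 127 129 130 130
131 130 130 130 128 120 109 100  93  87  80  79  84  89  93  94  92  90  96 103 106 107 110 118 125 128 129 129
131 130 131 129 123 110  99  90  84  81  75  73  77  79  82  84  83  84  90  98 102 103 106 113 122 127 128 129
131 131 130 127 117 103  93  85  82  83  83  82  82  82  85  89  90  91  93  97  97  95  96 105 118 125 128 129
132 131 130 124 111  96 
[... 1550 characters left out ...]
5  84  86  93 106 121 131 139 143 145 147 148 149 149 148 146 144 141 137 133 133 135 139 143 139 123  95
1.7 tab [[286.9 181.9]] outer far corners [[295.4, 184.0], [279.7, 187.5]] outer near [[295.2, 195.3], [279.9, 198.8]]
1.8 tab [[287.5 183.5]] outer far corners [[295.9, 185.5], [280.2, 189.0]] outer near [[295.2, 195.6], [279.9, 199.2]]
1.9 tab [[288.1 185.2]] outer far corners [[296.4, 187.1], [280.7, 190.7]] outer near [[295.2, 195.9], [279.9, 199.5]]
2.0 tab [[288.6 187. ]] outer far corners [[296.9, 188.7], [281.1, 192.3]] outer near [[295.2, 196.2], [279.9, 199.7]]
2.1 tab [[289.2 188.9]] outer far corners [[297.3, 190.4], [281.6, 194.0]] outer near [[295.1, 196.4], [279.9, 200.0]]
```

The visible length of the outer face (about 6 px) suggests 2.05–2.1, but the push never built up force against the stop. One short, firmer push with a time check will settle it.

Run:
```python
from h import *
c=lambda x,z:sq.P(x-HW,z+.017+DZ)
f0=F()
bot.movel(c(-.03,.028),max_speed=.3);bot.movel(c(.023,.028),max_speed=.12)
x=.023
while (F()-f0)@sq.ex>-5 and x<.034 and bot.state()["clock"]<41.5:
    x+=.002;bot.movel(c(x,.028),max_speed=.06);print(round(x,4),round((F()-f0)@sq.ex,1),end=' ')
bot.movel(c(-.03,.030),max_speed=.2);bot.movel(c(-.06,.10),max_speed=.3)
print(bot.state()["clock"])
im=bot.grab_frame("scene")[:,:,::-1];cv2.imwrite("pics/g_scene.png",im)
g=cv2.cvtColor(cv2.GaussianBlur(im,(0,0),.7),cv2.COLOR_BGR2GRAY)
for r in g[184:202,272:300]:print(' '.join(f"{v:3d}" for v in r))
o=cv2.imread("pics/scene0.png");d=cv2.absdiff(cv2.GaussianBlur(im,(0,0),1),cv2.GaussianBlur(o,(0,0),1)).max(2)
for nm,(a,b,e,f) in dict(tub=(388,428,176,230),cup=(205,237,230,265),brush=(308,382,240,274),waist=(302,327,175,225),caddyfront=(272,362,212,246)).items():print(nm,d[e:f,a:b].max(),(d[e:f,a:b]>25).sum())
```

```text
0.025 0.3 0.027 0.5 0.029 -1.0 0.031 -3.1 0.033 -6.5 40.2083
132 131 131 130 130 130 129 126 123 120 118 117 119 121 123 126 130 130 130 131 131 130 129 128 128 130 131 131
131 131 130 131 130 127 122 114 108 103  99  98 101 105 108 115 122 123 123 125 126 124 123 125 127 129 130 130
131 131 130 131 129 121 110 100  93  87  80  81  87  92  96 103 110 110 110 114 116 114 115 120 126 129 129 130
131 131 131 130 124 112  99  90  83  78  72  74  80  83  88  94  96  95  96 102 106 107 109 115 123 127 128 129
131 131 131 127 117 103  93  85  79  78  76  77  79  79  80  84  87  88  91  98 102 103 104 110 119 125 128 129
132 132 130 125 111  96  89  84  82  85  86  85  85  84  83  87  91  93  94  97  98  97  97 104 116 125 128 129
132 132 129 122 105  89  83  81  81  88  93  94  94  93  92  93  94  92  90  88  86  82  83  95 114 126 129 130
132 131 127 117  98  79  73  72  74  85  93  96  95  92  89  87  83  78  73  70  67  66  72  92 116 127 130 130
131 127 122 110  90  70  62  60  64  75  84  85  82  77  72  69  66  61  57  55  55  58  73  98 119 128 131 130
125 118 110  99  82  65  56  53
[... 332 characters left out ...]
  53  51  50  49  49  50  51  57  66  78  89 102 114 122 126 128 129 128 129 129 130
 84  84  84  82  79  73  66  59  55  53  53  53  55  60  73  90 106 116 126 135 141 144 143 138 134 131 130 131
 83  83  83  83  81  78  74  69  66  63  63  64  68  77  94 112 125 132 138 143 146 148 147 145 140 134 131 131
 83  82  83  84  83  81  80  79  78  78  78  80  86  97 112 126 134 139 142 145 147 148 148 148 144 138 132 131
 83  83  83  84  84  83  83  85  87  88  90  93 101 113 124 133 139 143 145 147 148 150 151 150 147 139 132 127
 84  84  84  84  85  86  88  93 100 104 106 110 118 127 135 141 145 148 149 150 151 152 152 152 147 139 128 116
tub 4 0
cup 46 12
brush 4 0
waist 47 14
caddyfront 12 0
```

Run:
```python
from h import *
im=cv2.imread("pics/g_scene.png");o=cv2.imread("pics/scene0.png")
d=cv2.absdiff(cv2.GaussianBlur(im,(0,0),1),cv2.GaussianBlur(o,(0,0),1)).max(2)
for a,b,e,f in((205,237,230,265),(302,327,175,225)):
    print((np.argwhere(d[e:f,a:b]>25)+[e,a]).tolist())
    s,r=cv2.phaseCorrelate(np.float32(cv2.cvtColor(o,6)[e:f,a:b]),np.float32(cv2.cvtColor(im,6)[e:f,a:b]));print(s,r)
print(bot.state()["clock"],F())
```

```text
[[230, 210], [230, 211], [230, 212], [230, 213], [231, 210], [231, 211], [231, 212], [231, 213], [231, 214], [232, 211], [232, 212], [232, 213]]
(-0.11236875428459214, 0.21347995998533875) 0.7656192183494568
[[187, 321], [187, 322], [187, 323], [188, 321], [188, 322], [188, 323], [188, 324], [189, 321], [189, 322], [189, 323], [189, 324], [190, 322], [190, 323], [190, 324]]
(0.6007968636970311, 0.008226708702206764) 0.8960095687866211
40.2583 [ 1.10846842 -0.44358268 -0.93562226]
```

The small differences are shadows: one at the edge of the cup's region, and one beside the waisted cap where the round lid used to cast it. The lid is at its stop (6.5 N reaction) and the tool is clear, so I'm handing in.

```bash
python3 -c "
from bench import bot
print(bot.sign_off())"
```

```text
the job is handed in; nothing more can be done
None
```

The job is handed in at about 40 s: round cap pressed shut first, then square cap opened to its end stop, with the waisted cap shut, the bottles in their caddy, and no sign that the tub, cup or brush moved.

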